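# Feel round the rim of a bisque bowl for chips

### The job

Check the rim of the bisque batter bowl for chips before glazing: put the tips of the closed fingers lightly on the rim just past the pouring lip, and run them along the top of the rim anticlockwise (seen from above), all the way round to the other side of the lip, then take the hand away. Only stroke the rim gently: do not grip, lift, tip or shift the bowl, and leave the cups, jar and brush alone.

Things in the scene. Friction and masses are not known exactly. Their poses are not given: they have to be found in the camera images.
- bowl: Round bisque (unglazed pinkish-white fired clay) batter bowl, loose on the rubber mat, about 0.9 kg, rigid. 180 mm across the rim, 80 mm high, foot 160 mm across, wall 7 mm. Rim: a rolled bead 10 mm thick, its crest level, 80 mm above the bowl's underside (83 mm above the table), its centre line a circle of radius 85 mm. Origin: centre of the underside; x points to the lip, z up. Fingers slide easily on it.
- mat: Round black non-slip rubber mat fixed on the table under the bowl, 220 mm across, 3 mm thick. Origin: centre of its underside; at the start the bowl stands centred on it, turned any way.
- lip (a point): Tip of the bowl's pouring lip, 110 mm from the bowl's axis along its +x, 76 mm above the table (crest 80 mm). The lip takes up the rim within 18 degrees either side.
- handle (a point): Outermost part of the bowl's loop handle, opposite the lip, 120 mm from the axis along the bowl's -x, 55 mm above the table; the loop is 13 mm thick, its top 74 mm above the table, below the rim.
- rim1: An 18 mm long stretch of the bowl's rolled rim (looks like the rest of it), the first stretch of plain rim past the pouring lip, going anticlockwise seen from above: 36 degrees anticlockwise from the bowl's +x. Origin: centre of the bead, 5 mm under its crest, 78 mm above the table; axes as the bowl's.
- rim2: An 18 mm long stretch of the bowl's rolled rim (looks like the rest of it), the second along: 72 degrees anticlockwise from the bowl's +x. Origin: centre of the bead, 5 mm under its crest, 78 mm above the table; axes as the bowl's.
- rim3: An 18 mm long stretch of the bowl's rolled rim (looks like the rest of it), the third along: 108 degrees anticlockwise from the bowl's +x. Origin: centre of the bead, 5 mm under its crest, 78 mm above the table; axes as the bowl's.
- rim4: An 18 mm long stretch of the bowl's rolled rim (looks like the rest of it), the fourth along: 144 degrees anticlockwise from the bowl's +x. Origin: centre of the bead, 5 mm under its crest, 78 mm above the table; axes as the bowl's.
- rim5: An 18 mm long stretch of the bowl's rolled rim (looks like the rest of it), the fifth (above the handle) along: 180 degrees anticlockwise from the bowl's +x. Origin: centre of the bead, 5 mm under its crest, 78 mm above the table; axes as the bowl's.
- rim6: An 18 mm long stretch of the bowl's rolled rim (looks like the rest of it), the sixth along: 216 degrees anticlockwise from the bowl's +x. Origin: centre of the bead, 5 mm under its crest, 78 mm above the table; axes as the bowl's.
- rim7: An 18 mm long stretch of the bowl's rolled rim (looks like the rest of it), the seventh along: 252 degrees anticlockwise from the bowl's +x. Origin: centre of the bead, 5 mm under its crest, 78 mm above the table; axes as the bowl's.
- rim8: An 18 mm long stretch of the bowl's rolled rim (looks like the rest of it), the eighth along: 288 degrees anticlockwise from the bowl's +x. Origin: centre of the bead, 5 mm under its crest, 78 mm above the table; axes as the bowl's.
- rim9: An 18 mm long stretch of the bowl's rolled rim (looks like the rest of it), the last stretch, on the other side of the pouring lip: 324 degrees anticlockwise from the bowl's +x. Origin: centre of the bead, 5 mm under its crest, 78 mm above the table; axes as the bowl's.
- cup_a: A loose waisted bisque cup, 68 mm across the top, 78 mm high, 160 g; bystander. Origin: centre of the underside.
- cup_b: A loose waisted bisque cup, 68 mm across the top, 78 mm high, 160 g; bystander. Origin: centre of the underside.
- jar: A loose closed white jar with a blue cap, 60 mm across, 75 mm high; bystander. Origin: centre of the underside.
- brush: A loose brush about 170 mm long lying on the table, bystander. Origin: on its underside near the middle; x runs along it to the bristles.

How it is judged:
On the way, in this order (a step that is already met when the one before it is completed fails the run):
1. the fingers touch the rim at stretch 1 of 9, going anticlockwise from the lip (36 degrees from it) (contact force between the fingers and rim1 above 0.2 N), for 0.04 s.
2. the fingers touch the rim at stretch 2 of 9, going anticlockwise from the lip (72 degrees from it) (contact force between the fingers and rim2 above 0.2 N), for 0.04 s.
3. the fingers touch the rim at stretch 3 of 9, going anticlockwise from the lip (108 degrees from it) (contact force between the fingers and rim3 above 0.2 N), for 0.04 s.
4. the fingers touch the rim at stretch 4 of 9, going anticlockwise from the lip (144 degrees from it) (contact force between the fingers and rim4 above 0.2 N), for 0.04 s.
5. the fingers touch the rim at stretch 5 of 9, going anticlockwise from the lip (180 degrees from it) (contact force between the fingers and rim5 above 0.2 N), for 0.04 s.
6. the fingers touch the rim at stretch 6 of 9, going anticlockwise from the lip (216 degrees from it) (contact force between the fingers and rim6 above 0.2 N), for 0.04 s.
7. the fingers touch the rim at stretch 7 of 9, going anticlockwise from the lip (252 degrees from it) (contact force between the fingers and rim7 above 0.2 N), for 0.04 s.
8. the fingers touch the rim at stretch 8 of 9, going anticlockwise from the lip (288 degrees from it) (contact force between the fingers and rim8 above 0.2 N), for 0.04 s.
9. the fingers touch the rim at stretch 9 of 9, going anticlockwise from the lip (324 degrees from it) (contact force between the fingers and rim9 above 0.2 N), for 0.04 s.
At the end, for the whole second after the job is handed in: The rim has been touched along its way anticlockwise from one side of the lip to the other; the bowl stands flat (within 0.03 rad), still and within 15 mm of where it stood, its lip within 30 mm; the cups, jar and brush are within 15 mm of their places, cups and jar upright (distance of lip from where it was at the start of the episode below 0.03 m and distance of each of bowl, cup_a, cup_b, jar, brush from where it was at the start of the episode below 0.015 m and height (world z) of bowl below 0.006 m and angle between bowl's own z axis and vertical below 0.03 rad and linear speed of bowl below 0.01 m/s and angle between each of cup_a, cup_b, jar's own z axis and vertical below 0.1 rad).
It fails at once if the fingers press the bowl with more than 50 N while it stands still, or knock it with more than 110 N (contact force between the fingers and bowl above 110 N or (contact force between the fingers and bowl above 50 N and linear speed of bowl below 0.002 m/s and angular speed of bowl below 0.03 rad/s)).
It fails at once if the bowl is slid more than 15 mm or turned so that its lip moves more than 30 mm (distance of bowl from where it was at the start of the episode above 0.015 m or distance of lip from where it was at the start of the episode above 0.03 m).
It fails at once if the bowl is lifted off the mat or tipped (over 6 mm up, or over 0.1 rad) (height (world z) of bowl above 0.009 m or angle between bowl's own z axis and vertical above 0.1 rad).
It fails at once if a cup, the jar or the brush is moved more than 15 mm (distance of any of cup_a, cup_b, jar, brush from where it was at the start of the episode above 0.015 m).
It also fails if it takes over 64 s, if anything falls off the work surface, if the arm or the gripper's body presses on something with over 40 N, if the wrist force passes 120 N, or if a joint passes its speed limit or range.

### The arm

A 6-joint arm with a two-finger parallel gripper is mounted at the origin on the work surface. World frame = base frame: x ahead of the robot, y to its left, z up, the work surface at z = 0. Lengths are in m, angles in rad, forces in N, time in s.
With the tool pointing down it reaches from about 0.25 to 0.725 m from the base axis. Payload 4 kg.
Tool frame: the origin (TCP) lies between the finger pads; the fingertips stand 17 mm ahead of it and the grasp point (between the pads) lies 2 mm behind it; z points along the fingers, x is the direction in which the jaws open and shut, and the axes are right-handed (so a half turn about z gives the same grasp; the last joint's range is limited). The gripper opens to 85 mm and grips with 20 to 120 N. Pads are 22 mm wide; open, the fingers measure 114 mm over their backs; the gripper's body (76 mm by 85 mm) begins 54 mm behind the grasp point. The pads swing forward as they close: fully open they stand 13 mm farther back than shut.
Start: joints at [-1.243, 0.241, 0.005, 1.335, 0, 1.571], TCP at [0.161, -0.473, 0.248] pointing down, gripper open.
Joint ranges: [-2.72, 2.72], [-1.05, 1.87], [-1.09, 1.28], [-1.99, 2.15], [-1.42, 1.44], [-3.14, 3.14]. Speed limits (rad/s): [2.79, 2.79, 3.14, 3.14, 3.14, 3.14].

### API

Orientations are given as a unit quaternion [x, y, z, w].
In Python, from workcell import telemetry, cams, workorder gives the robot as it stands. The module is installed in compiled form; this text tells all that it offers.
- The arm moves only by the tool apply_moves, never from a script. Its argument "moves" is a list that holds one entry, the list of rows, each a list of 4 numbers: the shift along the tool's x, y, z in mm, then the turn about the tool's z in degrees. A call has exactly 10 rows; each row shifts and turns the pose as measured when the row begins, along the tool's axes as they then stand; what a row does not reach is not made up. A row lasts 1/10 s, in which the tool goes at most 50 mm and 8.59 degrees, less where a joint would pass 70% of its speed; a pose out of reach is approached as far as the arm can. A call with a gripper value outside its range is refused whole. "hand" is the gripper's target within -1 to 1 (fully open at 1, half-way at 0, shut at -1), set as the call begins (left out, the last holds). The fingers move at their own pace and stop on an object; the grip force is fixed at half the most. Time passes only in rows, so rows that do not move let the fingers close, or fill a call up. It gives the time, the measured TCP pose, the force and the opening at its end, in the units of the state.
- telemetry.get_obs(): the state, without advancing time (a new reading comes with each control period).
- cams.camera(name): name is "scene" or "top" or "wrist"; returns a dict with "color" (384x512x3 uint8, red, green, blue), "fovy" (degrees; the focal length in pixels is half the picture's height over the tangent of half this angle, whatever the lens; pixels are square), "cx", "cy" (the principal point, pixels), "camera_from_world" (4x4, takes a point from world to camera coordinates). Camera axes: x right, y down, z forward; pixel columns grow to the right and rows downward; lengths in m; the calibration is good to about 2 mm. A picture is of the moment at which its call begins. There is no depth.
- workorder.job_done(): hands the job in, once; it reports no verdict.
The state is a dict: "clock": time; "joint_pos": joint angles; "joint_vel": joint speeds; "tau": joint torques, N m; "eef_pos": TCP position; "tool_rot": TCP orientation; "ft_force": force on the tool from outside, world axes, zero at the start; "ft_torque": the same for the moment, N m; "grip_width": finger opening in m.
Only numpy, scipy, OpenCV 4.12 (cv2) and the standard library are available. Lean on these libraries where they do the work, as an engineer would, in place of code of your own. Each camera call takes 0.05 s, during which the arm holds its last target. There are 200 camera calls.

## Working session

There is one attempt and no reset: what is moved stays moved. The work goes in short steps, Python scripts to look and compute and a tool call to move; the robot and the scene stay as the last step left them, time stands still between calls to the robot, and variables do not carry over. Pictures are saved under pics/ and viewed, about 8 in all and at most 12, crops included, and the job is handed in when it is done.

Besides the shell and the picture viewer there is one more tool, called after "Call:" as name(argument=value, ...) on one line, values as JSON. apply_moves: Moves the arm, as the interface text tells. Its arguments: {"type":"object","properties":{"moves":{"type":"array"},"hand":{"type":"number"}},"required":["moves"]}

```bash
mkdir -p pics; cat > h.py <<'E'
import numpy as np,cv2
from workcell import telemetry,cams,workorder
def save(n,f):
    c=cams.camera(n);cv2.imwrite('pics/'+f,c['color'][:,:,::-1]);np.savez('pics/'+f+'.npz',**{k:np.array(v) for k,v in c.items()});return c
def ray(c,u,v,z):
    f=192/np.tan(np.radians(float(c['fovy']))/2);T=np.array(c['camera_from_world']);R=T[:3,:3];o=-R.T@T[:3,3]
    d=R.T@np.array([(u-c['cx'])/f,(v-c['cy'])/f,1]);return o+d*(z-o[2])/d[2]
def proj(c,p):
    f=192/np.tan(np.radians(float(c['fovy']))/2);T=np.array(c['camera_from_world']);q=T[:3,:3]@np.array(p)+T[:3,3]
    return f*q[0]/q[2]+c['cx'],f*q[1]/q[2]+c['cy']
E
python3 - <<'E'
from h import *
for n in('top','scene'):
    c=save(n,n+'1.png');T=c['camera_from_world'];print(n,c['fovy'],(-T[:3,:3].T@T[:3,3]).round(3))
o=telemetry.get_obs();print(o)
a=cv2.imread('pics/top1.png');cv2.imwrite('pics/t1.png',cv2.resize(a,(800,600)))
E
```

```text
top 57.00484719899007 [0.491 0.073 0.764]
scene 44.110880497475605 [ 1.009 -0.286  1.062]
{'clock': 0.1, 'joint_pos': array([-1.24298936e+00,  2.41333215e-01,  3.85478684e-03,  1.33515979e+00,
        2.20535771e-05,  1.57078788e+00]), 'joint_vel': array([-0.00118712, -0.00129416,  0.00296992,  0.00073687, -0.00023421,
       -0.0003717 ]), 'tau': array([-5.92307242e-04, -3.73137367e+01,  2.53010434e+01,  1.08579968e-02,
       -6.34251521e-06, -1.13029093e-07]), 'eef_pos': array([ 0.16082229, -0.47288088,  0.24750254]), 'tool_rot': array([ 8.13011195e-01, -5.82247326e-01, -7.42314758e-04, -5.45189703e-04]), 'ft_force': array([ 0.10469022, -0.03055895, -0.70360459]), 'ft_torque': array([-0.02057177,  0.00875037,  0.00035043]), 'grip_width': 0.08532746311237928}
```

View pics/t1.png

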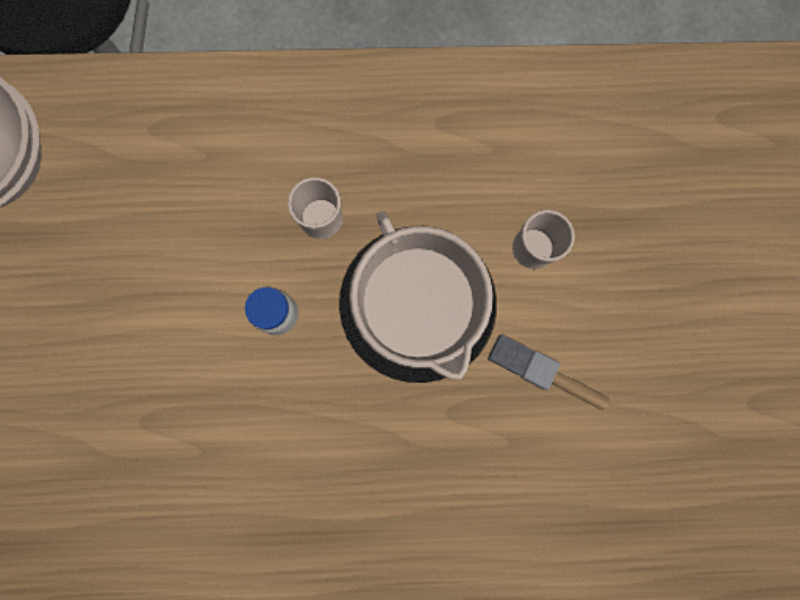

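View pics/scene1.png

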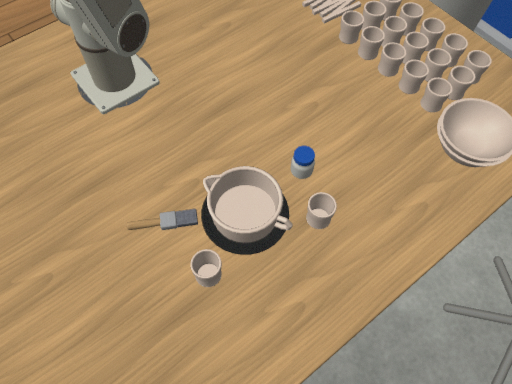

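The top view shows the bowl rim centred near (422,298) in the 800x600 picture, with the lip at (460,373) and the handle at (385,222). The jar is at left, the cups at upper left and right, and the brush at lower right. The scene view agrees. Next I'll fit the rim in world coordinates.

```bash
cat > fit.py <<'E'
from h import *
from scipy.optimize import least_squares
for n,u0,r in(('top',(270,191),80),('scene',(247,195),50)):
    c=dict(np.load(f'pics/{n}1.png.npz'));im=cv2.GaussianBlur(c['color'],(3,3),0).astype(float)
    g=im.sum(2)/3 ; sat=im[:,:,0]-im[:,:,2]
    c0=ray(c,*u0,.078)[:2]
    # radial edge search along world rays at rim height: mask = low saturation & bright
    m=((sat<45)&(g>95)).astype(np.uint8)
    pts=[];rad=np.arange(.130,.06,-.0005)
    for a in np.radians(np.arange(0,360,3)):
        for q in rad:
            u,v=proj(c,[c0[0]+q*np.cos(a),c0[1]+q*np.sin(a),.078])
            if m[int(round(v)),int(round(u))]: pts.append((a,q));break
    P=np.array([(c0[0]+q*np.cos(a),c0[1]+q*np.sin(a)) for a,q in pts])
    s=least_squares(lambda x:np.hypot(*(P-x[:2]).T)-x[2],[*c0,.09],loss='cauchy',f_scale=.001)
    res=s.fun;d=P-s.x[:2];ang=np.degrees(np.arctan2(d[:,1],d[:,0]))
    print(n,s.x.round(4));print([(int(A),round(1000*x)) for A,x in zip(ang,np.hypot(*(P-s.x[:2]).T)-s.x[2]) if abs(x)>.004])
t=dict(np.load('pics/top1.png.npz'));s=dict(np.load('pics/scene1.png.npz'))
k=.64
print('lip',ray(t,460*k,375*k,.078),ray(s,207,179,.078))
for nm,u,v,z in(('cupTL',315,193,.078),('cupR',548,231,.078),('jar',268,308,.075),('brush',510,353,.02)):print(nm,ray(t,u*k,v*k,z).round(3))
E
python3 fit.py
```

```text
top [0.5866 0.0278 0.0894]
[(21, 27), (24, 31), (27, 27), (30, 9), (92, 16), (128, 20), (142, 21), (177, 21), (-173, 19), (-170, 7), (-168, 12), (-165, 20), (-162, 22), (-159, 23), (-156, 26), (-153, 20), (-150, 19), (-148, 14), (-145, 11), (-142, 5), (-136, 29), (-133, 30), (-130, 44), (-122, 10), (-118, 44), (-68, 39)]
scene [0.5881 0.0275 0.0902]
[(6, 10), (9, 22), (11, 33), (14, 38), (17, 39), (20, 37), (24, 25), (78, 50), (80, 51), (83, 51), (86, 51), (89, 52), (-172, 6), (-169, 9), (-165, 15), (-162, 18), (-159, 21), (-156, 21), (-153, 18), (-150, 15), (-147, 10), (-145, 6), (-115, 30), (-111, 30), (-108, 30), (-105, 29), (-102, 29), (-82, 5), (-79, 7), (-75, 8), (-72, 10), (-68, 9), (-65, 12), (-62, 14), (-58, 14), (-55, 15), (-52, 16), (-48, 17), (-45, 15), (-42, 15), (-38, 15), (-35, 12)]
lip [ 0.48532999 -0.01679812  0.078     ] [ 0.48961524 -0.00913542  0.078     ]
cupTL [0.722 0.159 0.078]
cupR [ 0.664 -0.138  0.078]
jar [0.575 0.22  0.075]
brush [ 0.512 -0.093  0.02 ]
```

Both cameras agree: rim centre (0.587, 0.028), lip bearing about -156.5°. First I turn the tool so its x lies along world x, and close the fingers.

Call:
apply_moves(hand=-1, moves=[[[0,0,0,-7.1],[0,0,0,-7.1],[0,0,0,-7.1],[0,0,0,-7.1],[0,0,0,-7.1],[0,0,0,-7.1],[0,0,0,-7.1],[0,0,0,-7.1],[0,0,0,-7.1],[0,0,0,-7.1]]])

```text
clock: 1.1
eef_pos: [0.1596, -0.4693, 0.2419]
tool_rot: [1.0, 0.023, -0.002, -0.007]
ft_force: [-0.4, -0.3, -0.3]
grip_width: 0.0003
```

Call:
apply_moves(moves=[[[0,0,0,2.6],[30,-34,2,0],[34,-38,2,0],[34,-38,2,0],[34,-38,2,0],[34,-38,2,0],[34,-38,2,0],[34,-38,2,0],[34,-38,2,0],[34,-38,0,0]]])

```text
clock: 2.1
eef_pos: [0.4558, -0.1369, 0.2249]
tool_rot: [1.0, -0.007, -0.005, -0.008]
ft_force: [1.5, -1.6, 0.2]
grip_width: 0.0
```

Call:
apply_moves(moves=[[[20,-24,5,-0.8],[20,-24,5,0],[20,-24,10,0],[16,-18,12,0],[8,-8,12,0],[3,-3,12,0],[0,0,12,0],[0,0,10,0],[0,0,5,0],[0,0,0,0]]])

```text
clock: 3.1
eef_pos: [0.5445, -0.0261, 0.1341]
tool_rot: [1.0, 0.004, -0.008, -0.008]
ft_force: [0.6, 0.7, 0.7]
grip_width: 0.0001
```

```bash
cat > st.py <<'E'
from h import *
from scipy.spatial.transform import Rotation as R
import sys
o=telemetry.get_obs();p=o['eef_pos'];r=R.from_quat(o['tool_rot']).as_matrix();t=p+r[:,2]*.017
C=np.array([.587,.0277]);d=t[:2]-C;L=-156.5
a=(np.degrees(np.arctan2(d[1],d[0]))-L)%360
print(o['clock'],'tcp',p.round(4),'tip',t.round(4),'ang',a.round(1),'rad',(1000*np.hypot(*d)).round(1),'F',o['ft_force'].round(2),'xdir',np.degrees(np.arctan2(r[1,0],r[0,0])).round(2),'z',r[:,2].round(3))
if len(sys.argv)>1:
    s=float(sys.argv[1]);prev=t[:2]
    out=[]
    for i in range(1,11):
        th=np.radians(L+a+s*i);q=C+.085*np.array([np.cos(th),np.sin(th)])
        w=r[:2,:2].T@(q-prev);out.append((w*1000).round(1).tolist());prev=q
    print(out)
E
python3 st.py; python3 -c "
from h import *
c=save('wrist','w1.png')
s=save('scene','s2.png')['color'][130:260,150:350,::-1];cv2.imwrite('pics/s2c.png',cv2.resize(s,(800,520)))"
```

```text
3.1 tcp [ 0.5445 -0.0261  0.1341] tip [ 0.5442 -0.0259  0.1171] ang 27.9 rad 68.6 F [0.56 0.66 0.69] xdir 0.51 z [-0.017  0.016 -1.   ]
```

View pics/s2c.png

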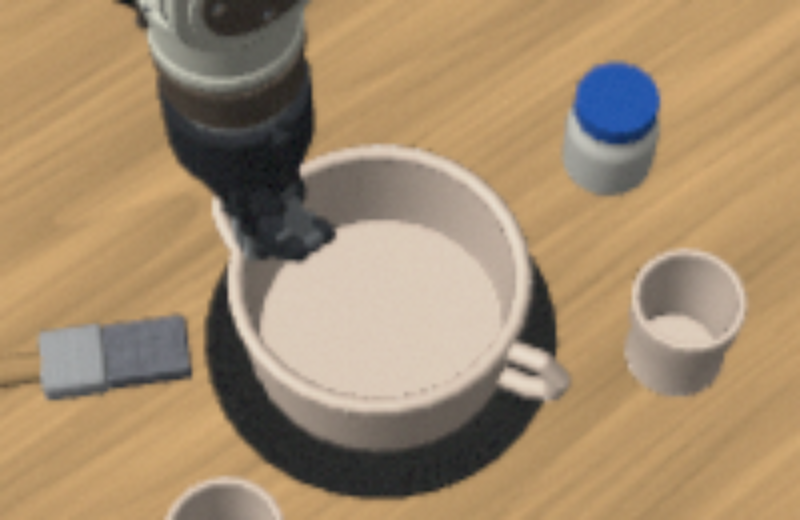

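View pics/w1.png

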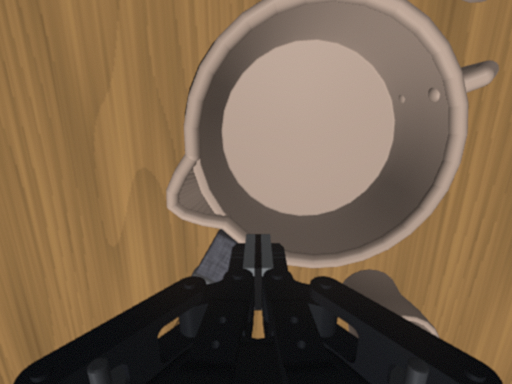

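Wrist view: the closed tips at (258,237) are over the rim, just past the lip at (170,200). The scene crop agrees, with the tips still slightly inside the rim. I'll shift outwards and lower.

Call:
apply_moves(moves=[[[-3,8,0,0],[-2,6,0,0],[-0.5,2.5,4,0],[0,0,6,0],[0,0,6,0],[0,0,5,0],[0,0,3,0],[0,0,2,0],[0,0,0,0],[0,0,0,0]]])

```text
clock: 4.2
eef_pos: [0.5401, -0.0444, 0.1084]
tool_rot: [1.0, 0.004, -0.006, -0.008]
ft_force: [-0.8, 0.3, 0.3]
grip_width: -0.0001
```

```bash
python3 st.py
```

```text
4.2 tcp [ 0.5401 -0.0444  0.1084] tip [ 0.5399 -0.0441  0.0914] ang 33.2 rad 85.9 F [-0.82  0.32  0.26] xdir 0.46 z [-0.011  0.016 -1.   ]
```

Rim position is right. I'll lower gently onto it.

Call:
apply_moves(moves=[[[0,0,2,0],[0,0,2,0],[0,0,1.5,0],[0,0,1,0],[0,0,1,0],[0,0,1,0],[0,0,1,0],[0,0,1,0],[0,0,1,0],[0,0,1,0]]])

```text
clock: 5.2
eef_pos: [0.5406, -0.0441, 0.0999]
tool_rot: [1.0, 0.004, -0.004, -0.008]
ft_force: [-2.6, 0.5, 5.3]
grip_width: -0.0
```

```bash
python3 st.py 4
```

```text
5.2 tcp [ 0.5406 -0.0441  0.0999] tip [ 0.5405 -0.0438  0.0829] ang 33.5 rad 85.3 F [-2.62  0.47  5.28] xdir 0.47 z [-0.007  0.016 -1.   ]
[[5.2, 2.8], [5.3, 2.7], [5.4, 2.4], [5.6, 2.0], [5.7, 1.6], [5.8, 1.2], [5.9, 0.8], [5.9, 0.4], [5.9, -0.1], [5.9, -0.5]]
```

Contact at 5 N. Start stroking.

Call:
apply_moves(moves=[[[3,1.6,1,0],[5.2,2.8,1,0],[5.3,2.7,1,0],[5.4,2.4,1,0],[5.6,2.0,1,0],[5.7,1.6,1,0],[5.8,1.2,1,0],[5.9,0.8,1,0],[5.9,0.4,1,0],[0,0,1,0]]])

```text
clock: 6.2
eef_pos: [0.5848, -0.057, 0.1]
tool_rot: [1.0, 0.005, -0.005, -0.01]
ft_force: [-0.0, -0.3, 4.2]
grip_width: -0.0003
```

```bash
python3 st.py 4.5
```

```text
6.2 tcp [ 0.5848 -0.057   0.1   ] tip [ 0.5846 -0.0566  0.083 ] ang 64.9 rad 84.3 F [-0.02 -0.33  4.22] xdir 0.54 z [-0.011  0.021 -1.   ]
[[6.6, 0.7], [6.7, -0.5], [6.6, -1.1], [6.5, -1.6], [6.3, -2.1], [6.2, -2.6], [5.9, -3.0], [5.7, -3.5], [5.4, -3.9], [5.1, -4.3]]
```

Call:
apply_moves(moves=[[[6.6,0.7,1.2,0],[6.7,-0.5,1.2,0],[6.6,-1.1,1.2,0],[6.5,-1.6,1.2,0],[6.3,-2.1,1.2,0],[6.2,-2.6,1.2,0],[5.9,-3.0,1.2,0],[5.7,-3.5,1.2,0],[5.4,-3.9,1.2,0],[5.1,-4.3,1.2,0]]])

```text
clock: 7.2
eef_pos: [0.6433, -0.0397, 0.0998]
tool_rot: [1.0, 0.002, -0.006, -0.005]
ft_force: [-2.5, -2.5, 6.7]
grip_width: 0.0001
```

```bash
python3 st.py 4.5
```

```text
7.2 tcp [ 0.6433 -0.0397  0.0998] tip [ 0.643  -0.0395  0.0828] ang 106.3 rad 87.5 F [-2.49 -2.48  6.73] xdir 0.23 z [-0.013  0.01  -1.   ]
[[3.4, -6.4], [4.6, -4.8], [4.2, -5.2], [3.8, -5.5], [3.4, -5.8], [2.9, -6.0], [2.4, -6.2], [1.9, -6.4], [1.4, -6.5], [0.9, -6.6]]
```

Contact held at 6.7 N while moving. I'll continue.

Call:
apply_moves(moves=[[[3.4,-6.2,1.2,0],[4.4,-5.0,1.2,0],[4.0,-5.3,1.2,0],[3.6,-5.6,1.2,0],[3.2,-5.9,1.2,0],[2.7,-6.1,1.2,0],[2.2,-6.3,1.2,0],[1.7,-6.4,1.2,0],[1.2,-6.5,1.2,0],[0.7,-6.6,1.2,0]]])

```text
clock: 8.2
eef_pos: [0.677, 0.0119, 0.0993]
tool_rot: [1.0, -0.002, 0.002, 0.004]
ft_force: [1.7, -3.0, 6.0]
grip_width: -0.0002
```

```bash
python3 st.py 4.5; python3 -c "
from h import *
a=save('scene','s3.png')['color'][110:290,130:370,::-1];cv2.imwrite('pics/s3c.png',cv2.resize(a,(720,540)))"
```

```text
8.2 tcp [0.677  0.0119 0.0993] tip [0.6771 0.0118 0.0823] ang 146.5 rad 91.5 F [ 1.69 -2.98  6.04] xdir -0.26 z [ 0.004 -0.008 -1.   ]
[[-5.5, -7.7], [0.3, -6.7], [-0.2, -6.7], [-0.7, -6.6], [-1.2, -6.6], [-1.7, -6.4], [-2.2, -6.3], [-2.7, -6.1], [-3.2, -5.9], [-3.6, -5.6]]
```

View pics/s3c.png

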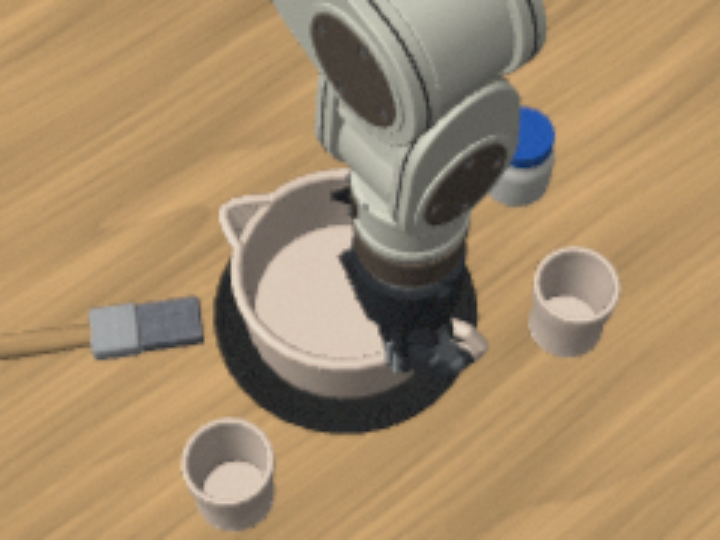

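The bowl and bystanders are unmoved. The tips have drifted 6 mm outwards on stretch 4, so I'll correct inward while still on it, then continue.

Call:
apply_moves(moves=[[[-4,0,1.2,0],[-2.5,-1,1.2,0],[-0.5,-4,1.2,0],[-0.3,-6,1.2,0],[-0.9,-6.5,1.2,0],[-1.5,-6.4,1.2,0],[-2.0,-6.2,1.2,0],[-2.5,-6,1.2,0],[-3,-5.8,1.2,0],[-3.4,-5.5,1.2,0]]])

```text
clock: 9.25
eef_pos: [0.676, 0.0616, 0.0965]
tool_rot: [1.0, -0.003, 0.026, 0.006]
ft_force: [8.4, -2.4, 2.1]
grip_width: -0.0001
```

```bash
python3 st.py 4.5
```

```text
9.25 tcp [0.676  0.0616 0.0965] tip [0.6769 0.0614 0.0795] ang 177.0 rad 96.0 F [ 8.36 -2.36  2.13] xdir -0.32 z [ 0.051 -0.012 -0.999]
[[-12.9, -2.2], [-3.1, -5.9], [-3.5, -5.7], [-4.0, -5.4], [-4.4, -5.0], [-4.8, -4.7], [-5.1, -4.3], [-5.4, -3.9], [-5.7, -3.4], [-6.0, -3.0]]
```

The tips slid off the outer side of the bead near the handle. I'll lift off, move back to stretch 4 and re-seat from there.

Call:
apply_moves(moves=[[[0.5,0,-3,0],[0,0,-5,0],[0,0,-5,0],[0,0,-4,0],[-2,8,0,0],[-2,12,0,0],[-2,12,0,0],[-2,10,0,0],[-1,6,0,0],[0,0,0,0]]])

```text
clock: 10.25
eef_pos: [0.6588, 0.0114, 0.1086]
tool_rot: [1.0, -0.002, 0.017, 0.005]
ft_force: [0.2, 0.2, -0.5]
grip_width: 0.0002
```

```bash
python3 st.py; python3 -c "
from h import *
a=save('scene','s4.png')['color'];b=cv2.imread('pics/scene1.png')[:,:,::-1]
import numpy as np
v=np.hstack([b[140:260,180:340],a[140:260,180:340]])[:,:,::-1];cv2.imwrite('pics/s4c.png',cv2.resize(v,(800,300)))"
```

```text
10.25 tcp [0.6588 0.0114 0.1086] tip [0.6594 0.0112 0.0916] ang 143.7 rad 74.2 F [ 0.25  0.18 -0.47] xdir -0.27 z [ 0.034 -0.009 -0.999]
```

View pics/s4c.png

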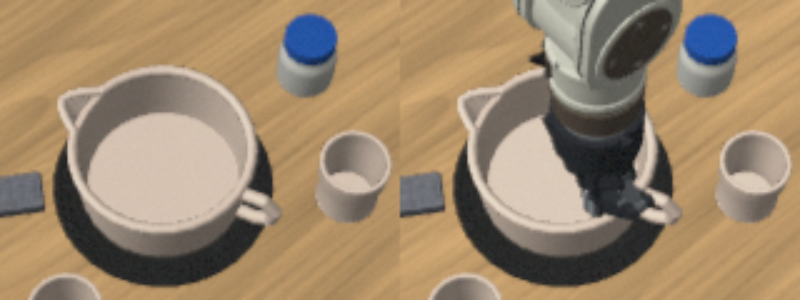

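The side-by-side crops show the bowl lip at the same place before and after, (66,97) and (466,97), so the bowl is unmoved. I'll re-seat at about 138°.

Call:
apply_moves(moves=[[[4,5,0,0],[3,4,0,0],[0,1,0,0],[0,0,2,0],[0,0,2,0],[0,0,1.5,0],[0,0,1,0],[0,0,1,0],[0,0,1,0],[0,0,1,0]]])

```text
clock: 11.3
eef_pos: [0.6672, 0.0026, 0.1001]
tool_rot: [1.0, -0.001, 0.018, 0.004]
ft_force: [-2.9, -0.2, 6.8]
grip_width: 0.0
```

```bash
python3 st.py 3
```

```text
11.3 tcp [0.6672 0.0026 0.1001] tip [0.6679 0.0025 0.0831] ang 139.2 rad 84.7 F [-2.94 -0.22  6.75] xdir -0.1 z [ 0.036 -0.009 -0.999]
[[1.5, -4.2], [1.0, -4.3], [0.8, -4.4], [0.5, -4.4], [0.3, -4.4], [0.1, -4.4], [-0.2, -4.4], [-0.4, -4.4], [-0.6, -4.4], [-0.9, -4.4]]
```

Call:
apply_moves(moves=[[[0.8,-4.2,1,0],[0.6,-4.3,1,0],[0.4,-4.4,1,0],[0.1,-4.4,1,0],[-0.1,-4.4,1,0],[-0.4,-4.4,1,0],[-0.6,-4.4,1,0],[-0.8,-4.4,1,0],[-1.0,-4.4,1,0],[-1.2,-4.4,1,0]]])

```text
clock: 12.3
eef_pos: [0.6737, 0.0424, 0.1003]
tool_rot: [1.0, -0.004, 0.029, 0.011]
ft_force: [0.3, -1.9, 4.8]
grip_width: -0.0001
```

```bash
python3 st.py 3.5
```

```text
12.3 tcp [0.6737 0.0424 0.1003] tip [0.6747 0.042  0.0833] ang 165.8 rad 88.8 F [ 0.3  -1.94  4.83] xdir -0.38 z [ 0.058 -0.022 -0.998]
[[-4.8, -4.4], [-1.3, -5.0], [-1.6, -4.9], [-1.9, -4.8], [-2.2, -4.7], [-2.5, -4.5], [-2.8, -4.4], [-3.0, -4.2], [-3.3, -4.0], [-3.5, -3.8]]
```

Call:
apply_moves(moves=[[[-3,-2,1,0],[-3,-3,1,0],[-2.2,-4.2,1,0],[-2.2,-4.4,1,0],[-2.4,-4.6,1,0],[-2.7,-4.5,1,0],[-3,-4.4,1,0],[-3.2,-4.2,1,0],[0,0,1,0],[0,0,1,0]]])

```text
clock: 13.3
eef_pos: [0.6644, 0.0742, 0.1001]
tool_rot: [0.999, -0.004, 0.046, 0.013]
ft_force: [-1.6, -3.2, 8.0]
grip_width: 0.0003
```

```bash
python3 st.py 3.5
```

```text
13.3 tcp [0.6644 0.0742 0.1001] tip [0.666  0.0737 0.0832] ang 186.7 rad 91.4 F [-1.62 -3.17  7.98] xdir -0.44 z [ 0.092 -0.027 -0.995]
[[-8.3, -1.1], [-3.0, -4.2], [-3.3, -4.0], [-3.5, -3.8], [-3.7, -3.6], [-4.0, -3.3], [-4.2, -3.1], [-4.3, -2.8], [-4.5, -2.6], [-4.6, -2.3]]
```

Call:
apply_moves(moves=[[[-5,0,0.8,0],[-4.5,-1.5,0.8,0],[-4,-3.5,0.8,0],[-3.8,-3.8,0.8,0],[-4,-3.6,0.8,0],[-4.2,-3.4,0.8,0],[-4.4,-3.1,0.8,0],[-4.6,-2.8,0.8,0],[0,0,0.8,0],[0,0,0.8,0]]])

```text
clock: 14.3
eef_pos: [0.6431, 0.0988, 0.1001]
tool_rot: [0.998, -0.005, 0.064, 0.013]
ft_force: [-2.1, -2.4, 7.6]
grip_width: 0.0001
```

```bash
python3 st.py 3.5
```

```text
14.3 tcp [0.6431 0.0988 0.1001] tip [0.6452 0.0983 0.0832] ang 207.0 rad 91.6 F [-2.1  -2.37  7.62] xdir -0.46 z [ 0.128 -0.026 -0.991]
[[-8.2, 2.0], [-4.3, -2.9], [-4.4, -2.6], [-4.6, -2.3], [-4.7, -2.0], [-4.8, -1.7], [-4.9, -1.4], [-5.0, -1.1], [-5.1, -0.8], [-5.1, -0.5]]
```

Each pressing row creeps the pose outward and tilts it. I'll use a full 3D plan with lighter pressing and compensate for the tilt.

```bash
cat > pl.py <<'E'
exec(open('st.py').read().split('if len')[0])
s,press,bx,by,rt=map(float,sys.argv[1:6]);rr=np.hypot(*d);prev=t[:2]
for i in range(1,11):
    th=np.radians(L+a+s*i);rad=rt+(rr-rt)*max(0,1-i/3);q=C+rad*np.array([np.cos(th),np.sin(th)])
    w=r.T@np.array([*(q-prev)+np.array([bx,by])/1000,-press/1000]);print((w*1000).round(1).tolist()+[0],end=', ');prev=q
E
python3 pl.py 3.5 0.4 -0.6 0 .087
```

```text
14.3 tcp [0.6431 0.0988 0.1001] tip [0.6452 0.0983 0.0832] ang 207.0 rad 91.6 F [-2.1  -2.37  7.62] xdir -0.46 z [ 0.128 -0.026 -0.991]
[-5.9, -2.1, -0.4, 0], [-6.0, -1.8, -0.4, 0], [-6.0, -1.4, -0.4, 0], [-5.4, -2.4, -0.3, 0], [-5.5, -2.1, -0.4, 0], [-5.6, -1.8, -0.4, 0], [-5.7, -1.5, -0.4, 0], [-5.8, -1.2, -0.4, 0], [-5.8, -0.8, -0.4, 0], [-5.9, -0.5, -0.4, 0],
```

Call:
apply_moves(moves=[[[-5.9,-1.8,-0.3,0],[-6.0,-1.6,-0.3,0],[-6.0,-1.4,-0.3,0],[-5.4,-2.2,-0.3,0],[-5.5,-2.0,-0.3,0],[-5.6,-1.7,-0.3,0],[-5.7,-1.4,-0.3,0],[-5.7,-1.1,-0.3,0],[0,0,0.5,0],[0,0,0.5,0]]])

```text
clock: 15.3
eef_pos: [0.5991, 0.1161, 0.1001]
tool_rot: [0.997, -0.004, 0.072, 0.011]
ft_force: [2.7, -1.6, 6.7]
grip_width: 0.0001
```

```bash
python3 pl.py 3.5 0.5 0 0 .085
```

```text
15.3 tcp [0.5991 0.1161 0.1001] tip [0.6015 0.1158 0.0833] ang 237.1 rad 89.2 F [ 2.66 -1.63  6.68] xdir -0.37 z [ 0.144 -0.023 -0.989]
[-5.6, 0.7, -0.3, 0], [-5.4, 1.1, -0.3, 0], [-5.3, 1.4, -0.2, 0], [-5.2, 0.3, -0.2, 0], [-5.2, 0.6, -0.2, 0], [-5.1, 0.9, -0.2, 0], [-5.1, 1.2, -0.2, 0], [-5.0, 1.5, -0.2, 0], [-4.9, 1.8, -0.2, 0], [-4.8, 2.1, -0.1, 0],
```

Call:
apply_moves(moves=[[[-5.6,0.9,-0.3,0],[-5.4,1.2,-0.3,0],[-5.3,1.4,-0.3,0],[-5.2,0.5,-0.2,0],[-5.2,0.7,-0.2,0],[-5.1,1.0,-0.2,0],[-5.1,1.3,-0.2,0],[-5.0,1.6,-0.2,0],[-4.9,1.9,-0.2,0],[-4.8,2.1,-0.1,0]]])

```text
clock: 16.3
eef_pos: [0.5508, 0.1094, 0.1002]
tool_rot: [0.997, -0.002, 0.082, 0.006]
ft_force: [3.4, 0.3, 5.3]
grip_width: -0.0004
```

```bash
python3 pl.py 3.5 0.5 0 0 .085
```

```text
16.3 tcp [0.5508 0.1094 0.1002] tip [0.5535 0.1092 0.0834] ang 268.8 rad 88.1 F [3.38 0.31 5.25] xdir -0.22 z [ 0.163 -0.012 -0.987]
[-4.5, 3.1, -0.2, 0], [-4.2, 3.4, -0.2, 0], [-4.0, 3.6, -0.1, 0], [-4.3, 3.0, -0.2, 0], [-4.1, 3.2, -0.1, 0], [-3.9, 3.5, -0.1, 0], [-3.7, 3.7, -0.1, 0], [-3.5, 3.9, -0.0, 0], [-3.2, 4.1, 0.0, 0], [-3.0, 4.3, 0.1, 0],
```

Call:
apply_moves(moves=[[[-4.4,3.2,-0.2,0],[-4.1,3.5,-0.2,0],[-3.9,3.6,-0.2,0],[-4.2,3.1,-0.2,0],[-4.0,3.3,-0.1,0],[-3.8,3.6,-0.1,0],[-3.6,3.8,-0.1,0],[-3.4,4.0,0,0],[-3.1,4.2,0,0],[-2.8,4.3,0.1,0]]])

```text
clock: 17.3
eef_pos: [0.5155, 0.0819, 0.1002]
tool_rot: [0.996, 0.002, 0.09, -0.004]
ft_force: [1.9, 2.4, 6.7]
grip_width: -0.0002
```

```bash
python3 pl.py 3 0.5 0 0 .085
```

```text
17.3 tcp [0.5155 0.0819 0.1002] tip [0.5185 0.082  0.0835] ang 298.1 rad 87.4 F [1.85 2.37 6.74] xdir 0.17 z [ 0.178  0.009 -0.984]
[-2.2, 4.1, 0.1, 0], [-1.9, 4.2, 0.1, 0], [-1.7, 4.2, 0.2, 0], [-2.2, 3.9, 0.1, 0], [-1.9, 4.0, 0.1, 0], [-1.7, 4.1, 0.2, 0], [-1.5, 4.2, 0.2, 0], [-1.3, 4.3, 0.2, 0], [-1.1, 4.3, 0.3, 0], [-0.9, 4.4, 0.3, 0],
```

Call:
apply_moves(moves=[[[-2.0,4.0,0.1,0],[-1.8,4.0,0.2,0],[-1.6,4.0,0.2,0],[-2.0,3.9,0.2,0],[-1.8,4.0,0.2,0],[-1.6,4.1,0.2,0],[-1.4,4.2,0.3,0],[-1.2,4.2,0.3,0],[-0.5,2.0,0.5,0],[0,0,0.6,0]]])

```text
clock: 18.3
eef_pos: [0.5016, 0.0607, 0.0998]
tool_rot: [0.995, 0.008, 0.094, -0.02]
ft_force: [-0.6, -2.6, 9.5]
grip_width: 0.0003
```

```bash
python3 pl.py 3 0.5 0 0 .085; python3 -c "
from h import *
save('wrist','w2.png')"
```

```text
18.3 tcp [0.5016 0.0607 0.0998] tip [0.5048 0.0614 0.0831] ang 314.2 rad 88.9 F [-0.57 -2.59  9.47] xdir 0.75 z [ 0.187  0.042 -0.981]
[-0.6, 4.8, 0.2, 0], [-0.3, 4.7, 0.3, 0], [-0.1, 4.7, 0.3, 0], [-1.0, 4.4, 0.1, 0], [-0.8, 4.4, 0.2, 0], [-0.6, 4.4, 0.2, 0], [-0.4, 4.5, 0.3, 0], [-0.1, 4.5, 0.3, 0], [0.1, 4.5, 0.4, 0], [0.3, 4.4, 0.4, 0],
```

View pics/w2.png

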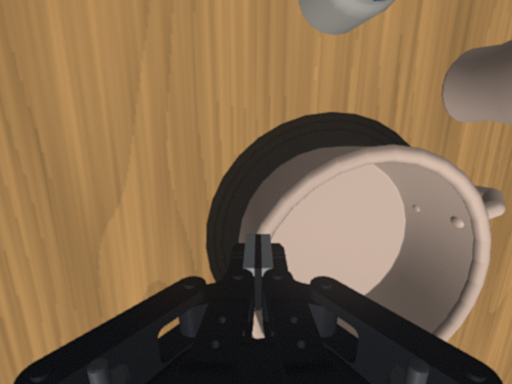

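Wrist view: the tips at (258,237) are on the rim. About 12° more to go.

Call:
apply_moves(moves=[[[-0.5,4.0,0.1,0],[-0.4,4.2,0.2,0],[-0.2,4.2,0.2,0],[-0.3,4.2,0.2,0],[-0.3,4.2,0.2,0],[0,3.0,0.3,0],[0,0,0.4,0],[0,0,0.4,0],[0,0,0.3,0],[0,0,0.3,0]]])

```text
clock: 19.35
eef_pos: [0.4973, 0.0483, 0.0997]
tool_rot: [0.995, 0.014, 0.096, -0.034]
ft_force: [1.1, -2.2, 6.8]
grip_width: 0.0001
```

```bash
python3 pl.py 3 0.5 0 0 .085
```

```text
19.35 tcp [0.4973 0.0483 0.0997] tip [0.5006 0.0495 0.0831] ang 322.3 rad 89.2 F [ 1.14 -2.19  6.8 ] xdir 1.26 z [ 0.189  0.069 -0.979]
[0.1, 4.9, 0.2, 0], [0.4, 4.8, 0.3, 0], [0.6, 4.7, 0.3, 0], [-0.5, 4.5, 0.1, 0], [-0.2, 4.5, 0.2, 0], [-0.0, 4.5, 0.2, 0], [0.2, 4.5, 0.3, 0], [0.4, 4.4, 0.3, 0], [0.7, 4.4, 0.4, 0], [0.9, 4.4, 0.4, 0],
```

Call:
apply_moves(moves=[[[0.3,3.0,0.2,0],[0.3,4.0,0.2,0],[0.3,4.0,0.2,0],[0.2,4.0,0.2,0],[0,2.0,0.3,0],[0,0,0.4,0],[0,0,-4,0],[0,0,-10,0],[0,0,-15,0],[0,0,-20,0]]])

```text
clock: 20.35
eef_pos: [0.4767, 0.0378, 0.1423]
tool_rot: [0.995, 0.019, 0.084, -0.047]
ft_force: [0.4, 0.6, -0.0]
grip_width: 0.0004
```

Call:
apply_moves(moves=[[[0,0,-20,0],[0,0,-20,0],[0,0,-20,0],[-20,0,-10,0],[-30,0,0,0],[-35,0,0,0],[-35,0,0,0],[-30,0,0,0],[-15,0,0,0],[0,0,0,0]]])

```text
clock: 21.35
eef_pos: [0.2806, 0.0272, 0.1826]
tool_rot: [0.996, 0.019, 0.07, -0.049]
ft_force: [0.5, 0.5, 0.1]
grip_width: 0.0001
```

```bash
python3 st.py; python3 -c "
from h import *
a=save('top','top2.png')['color'];b=cv2.imread('pics/top1.png')[:,:,::-1]
cv2.imwrite('pics/t2.png',np.hstack([b[100:280,140:400],a[100:280,140:400]])[:,:,::-1])"; sed "s/1.png.npz/2.png.npz/;s/,('scene',(247,195),50)/,/" fit.py > fit2.py; python3 fit2.py|head -2
```

```text
21.35 tcp [0.2806 0.0272 0.1826] tip [0.2829 0.0289 0.1659] ang 336.3 rad 304.1 F [0.47 0.5  0.13] xdir 1.8 z [ 0.138  0.1   -0.985]
top [0.5865 0.0278 0.0895]
[(21, 27), (24, 31), (27, 28), (30, 9), (92, 16), (95, 16), (128, 20), (177, 21), (-173, 19), (-170, 7), (-168, 12), (-165, 19), (-162, 21), (-159, 23), (-156, 26), (-153, 22), (-150, 19), (-147, 14), (-145, 10), (-142, 6), (-133, 30), (-130, 44), (-127, 44), (-122, 10), (-118, 44), (-68, 39)]
```

View pics/t2.png

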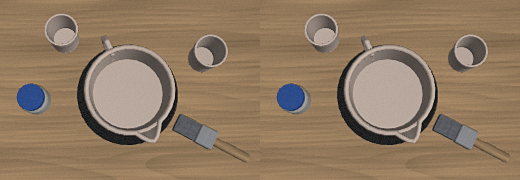

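The before/after views are identical: the rim centre fit moved by about 0.1 mm and the lip direction is unchanged. The hand is clear, so I'll hand in.

```bash
python3 -c "
from h import *
print(workorder.job_done())"
```

```text
the job is handed in; nothing more can be done
None
```

I stroked the rim with the closed fingertips anticlockwise, from about 33° to about 325° past the lip, then took the hand away and handed the job in at about 21.4 s. No verdict was reported.

- **Contact:** I read the force only at the end of each move, not continuously. On the rim it was about 4 to 10 N. Stretch 6 and parts of others were passed between readings, so contact there is inferred from steady tip height and the readings on either side.
- **One slip:** Near stretch 5 the tips drifted off the outer side of the bead, with about 8 N sideways. I lifted off, went back to stretch 4 and repeated from there. Touching stretch 4 twice should not affect the order.
- **Tilt:** Pressing while moving tilted the tool to about 11° by the end, because the moves cannot correct tilt. Contact still held.
- **Final check:** In the top view, the fitted rim centre moved about 0.1 mm from the start and the lip direction was unchanged. The cups, jar and brush look exactly where they were.

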